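# Shift the tube roller mixer into fourth gear and start it

### The job

Put the tube roller mixer into fourth gear and start it: with the fingertips push the ball-topped lever through the H-gate to the end of the far right slot (the one marked with four dots), never dipping into the near right slot (third gear) on the way, and only then press the green half of the rocker switch fully down. Do not grip the lever: just push it gently and do not force it against the gate. Leave the tubes on the rollers and the brown bottle beside the mixer as they are.

Things in the scene. Friction and masses are not known exactly. Their poses are not given: they have to be found in the camera images.
- mixer: Tube roller mixer, 180 x 282 mm on plan, fixed. Origin: centre of its underside; x points from its front to its back (away from the robot at zero yaw), y to its left, z up. Left part (y from 19 to 141 mm): white gearbox, top at z = 86 mm, with gate, lever and, nearer the front, rocker switch. Right part: four rollers along y with tubes on them, under 95 mm high
- gate (a point): Centre of the top of the steel gate plate (79 x 75 mm, 90 mm above the bench), in the mixer's frame at (20, 80, 90) mm. The rod of the lever cannot leave the plate's H-shaped opening: a left and a right slot running front to back, joined by a cross passage in the middle. 1st gear = near left end, 2nd = far left, 3rd = near right, 4th = far right, marked by 1 to 4 blue dots at the ends
- lever_knob: Shift lever: a black ball, 30 mm in diameter, on an 8 mm steel rod; origin: centre of the ball. It tilts like a joystick about a pivot 147 mm below the ball, at (20, 80, 18) mm in the mixer's frame; with both lever joints at 0 the ball is at (20, 80, 165) mm there
- lever_shift (a joint): Lever's tilt front to back, rad: -0.25 at the near slot ends, +0.25 at the far ends (ball 36 mm from the middle). It crosses from left to right freely within 0.05 of 0 (ball within 7 mm of the middle); rounded corners guide it from a little farther out. About 2 N of friction at the ball, no spring: it stays where it is left. Starts anywhere in the left slot, in 1st or 2nd gear or between
- lever_select (a joint): Lever's tilt sideways, rad: + to the mixer's left; between 0.17 and 0.23 in the left slot, -0.17 to -0.23 in the right slot (ball 25 to 34 mm from the middle), about 2 N of friction at the ball, stays where it is left
- rocker_green (a point): Point on the top of the raised, green-marked right half of the rocker switch, 16 mm from the rocker's pivot. The rocker is black, 45 mm along the mixer's y by 24 mm, its pivot at (-58, 80, 88) mm in the mixer's frame, the left half marked red (off), the right half green (on). The frame round it is lower (z = 90 mm). The point sinks about 4.5 mm when the switch goes on
- rocker (a joint): Rocker switch, rad: 0 = off (red half down), 0.28 = on (green half fully down, its top level at z = 94 mm). About 2 N at the green point turns it; it stays where it is left
- tube15_blue: 15 ml conical tube with blue cap, 23 x 118 x 23 mm, lying loose on the rollers; origin under its middle, its y along the tube
- tube15_orange: 15 ml conical tube with orange cap, 23 x 118 x 23 mm, lying loose on the rollers; origin under its middle, its y along the tube
- tube50: 50 ml conical tube with blue cap, 35 x 114 x 35 mm, lying loose on the rollers; origin under its middle, its y along the tube
- amber_bottle: Brown reagent bottle with black cap, 44 mm diameter, 85 mm tall, standing loose on the bench to the left of the gearbox's front corner; origin: centre of its underside
There are look-alikes about, which are no part of the job. Leave any pink look-alike of the amber_bottle alone.

How it is judged:
By the outcome, as a careful person would: the job done as asked, in the order asked, and still so for the second after the job is handed in, with the robot touching nothing.
It also fails if it takes over 59 s, if anything falls off the work surface, if the arm or the gripper's body presses on something with over 40 N, if the wrist force passes 120 N, or if a joint passes its speed limit or range.

### The arm

A 7-joint arm with a two-finger parallel gripper is mounted at the origin on a cart in front of the work surface, level with it; the furniture and walls round the work are solid. World frame = base frame: x ahead of the robot, y to its left, z up, the work surface at z = 0. Lengths are in m, angles in degrees, forces in N, time in s.
With the tool pointing down it reaches from about 0.425 to 0.875 m from the base axis. Payload 4.7 kg.
Tool frame: the origin (TCP) lies at the very end of the fingers, on their centre line; the grasp point (between the pads) lies 19 mm behind it; z points along the fingers, y is the line along which they close (so a half turn about z gives the same grasp; the last joint's range is limited). The gripper opens to 87 mm and grips with 3 to 60 N. Pads are 19 mm wide; open, the fingers measure 117 mm over their backs; the gripper's body (75 mm by 190 mm) begins 51 mm behind the grasp point.
Start: joints at [-63.535, 18.392, -4.016, 83.108, 1.295, 78.541, -3.26], TCP at [0.281, 0.586, 0.223] pointing down, gripper open.
Joint ranges: [-163.93, 163.93], [-17.29, 119.83], [-79.2, 71.16], [3.27, 140.29], [-89.18, 269.18], [5.43, 117.66], [-154.24, 154.24]. Speed limits (degrees/s): [147.25, 147.25, 180, 180, 180, 180, 180].

### API

Orientations are given as [roll, pitch, yaw] about the fixed x, y, z axes, in that order (R = Rz(yaw) Ry(pitch) Rx(roll)).
In Python, from cell import get_obs, eyes, env gives the robot as it stands.
- The arm moves only by the tool servo_tool, never from a script. Its argument "series" is a list that holds one entry, the list of rows, each a list of 7 numbers: the shift along the tool's x, y, z in units of 300 mm (1.0 is 300 mm), then the turn, a rotation vector about the tool's x, y, z in units of pi rad (1.0 is pi rad), then the opening, from 0 (shut) to 1 (fully open). In form: [[[tx, ty, tz, wx, wy, wz, gripper], ...]]. A call has 1 to 12 rows; each row is the pose to reach, as a shift and turn from the pose commanded when the call began, along the tool's axes at that moment, turning the shorter way round; what a row does not reach only later rows make up. A row lasts 1/12 s, in which the tool goes at most 41.7 mm and 7.16 degrees, less where a joint would pass 70% of its speed; a pose out of reach is approached as far as the arm can. A call with a number of a shift or a turn outside -1 to 1 is refused whole. A call with a gripper value outside its range is refused whole. The fingers move at their own pace and stop on an object; "grip_force" is the grip in N (left out, the last holds). Time passes only in rows, so rows that repeat a pose let the fingers close. It gives the time, the measured TCP pose, the force, the opening and the grip force at its end, in the units of the state.
- get_obs(): the state, without advancing time (a new reading comes with each control period).
- eyes.read_camera(name): name is "scene" or "side" or "wrist"; returns a dict with "frame" (384x512x3 uint8, red, green, blue), "depth" (384x512 float32, m along the optical axis (not along the pixel's ray), 0 where there is no reading), "fx", "fy", "cx", "cy" (pixels), "origin" and "rotation" of the camera in the world; the wrist camera has in their place "mount" (4x4, takes a point from camera to tool coordinates, whose origin is the TCP and whose axes are the flange's). Camera axes: x right, y down, z forward; pixel columns grow to the right and rows downward; lengths in m; the calibration is good to about 2 mm. A picture is of the moment at which its call begins: read the wrist's pose just before it.
- env.sign_off(): hands the job in; it is judged then, once.
The state is a dict: "time_s": time; "qpos": joint angles; "joint_velocities": joint speeds; "effort": joint torques, N m; "tool_pos": TCP position; "tool_rot": TCP orientation; "force": force on the tool from outside, world axes, zero at the start; "wrist_torque": the same for the moment, N m; "grip_width": finger opening in m; "grasp_force": force on a finger pad.
Only numpy, scipy, OpenCV 4.12 (cv2) and the standard library are available. Lean on these libraries where they do the work, as an engineer would, in place of code of your own. Each camera call takes 0.05 s, during which the arm holds its last target. There are 200 camera calls.

## Working session

There is one attempt and no reset: what is moved stays moved. The work goes in short steps, Python scripts to look and compute and a tool call to move; the robot and the scene stay as the last step left them, time stands still between calls to the robot, and variables do not carry over. Pictures are saved under pics/ and viewed, at most 10 in all, crops included, and the job is handed in when it is done.

Besides the shell and the picture viewer there is one more tool, called as name([rows], argument=value, ...), one row to a line, values as JSON. servo_tool: Moves the arm, as the interface text tells. Shifts and turns lie within -1 to 1; 1 stands for 300 mm of shift or pi rad of turn. Its arguments: {"type":"object","properties":{"series":{"type":"array"},"grip_force":{"type":"number"}},"required":["series"]}

```bash
mkdir -p pics; cat > h.py <<'E'
import numpy as np, cv2
from cell import get_obs, eyes, env
from scipy.spatial.transform import Rotation as R
def cam(n):
    o=get_obs(); c=eyes.read_camera(n)
    if 'mount' in c:
        T=np.eye(4); T[:3,:3]=R.from_euler('xyz',o['tool_rot'],degrees=True).as_matrix(); T[:3,3]=o['tool_pos']
        T=T@np.array(c['mount']); c['rotation']=T[:3,:3]; c['origin']=T[:3,3]
    return c
def cloud(c):
    d=c['depth']; v,u=np.mgrid[:d.shape[0],:d.shape[1]]
    p=np.stack([(u-c['cx'])/c['fx']*d,(v-c['cy'])/c['fy']*d,d],-1)
    return p@np.array(c['rotation']).T+np.array(c['origin'])
def save(n,f,img): cv2.imwrite('pics/'+n+'.png',cv2.cvtColor(img,cv2.COLOR_RGB2BGR))
E
python3 - <<'E'
from h import *
import pickle
o=get_obs();print({k:np.round(v,3) for k,v in o.items()})
ims=[]
for n in('scene','side'):
    c=cam(n); P=cloud(c); np.savez(n+'.npz',P=P,f=c['frame'],d=c['depth']); ims.append(c['frame']); print(n,np.round(c['origin'],3),np.round(c['rotation'],2).tolist(),c['fx'])
    save(n,None,cv2.resize(c['frame'],(768,576)))
E
```

```text
{'time_s': np.float64(0.0), 'qpos': array([-63.535,  18.438,  -4.017,  83.175,   1.296,  78.54 ,  -3.261]), 'joint_velocities': array([-0.01 ,  0.047, -0.068,  0.041,  0.02 ,  0.084, -0.115]), 'effort': array([ 1.0000e-03, -4.9129e+01, -4.0300e-01, -3.1252e+01, -6.4000e-02,
        4.4000e-02,  0.0000e+00]), 'tool_pos': array([0.281, 0.585, 0.221]), 'tool_rot': array([-1.79892e+02,  6.00000e-03,  1.54345e+02]), 'force': array([-3.770e-01, -1.016e+00, -1.000e-03]), 'wrist_torque': array([-0.006,  0.027, -0.031]), 'grasp_force': np.float64(0.0), 'grip_width': np.float64(0.087)}Traceback (most recent call last):
  File "<stdin>", line 6, in <module>
  File "h.py", line 13, in cloud
    return p@np.array(c['rotation']).T+np.array(c['origin'])
           ~~~~~~~~~~~~~~~~~~~~~~~~~~~^~~~~~~~~~~~~~~~~~~~~~
ValueError: operands could not be broadcast together with shapes (384,512) (3,)
```

```bash
python3 - <<'E'
s=open('h.py').read()
s=s.replace("    return c\ndef cloud","    elif np.ndim(c['rotation'])==1:\n        c['raw']=c['rotation']; c['rotation']=R.from_euler('xyz',c['rotation'],degrees=True).as_matrix()\n    return c\ndef cloud",1)
open('h.py','w').write(s)
E
python3 - <<'E'
from h import *
for n in('scene','side'):
    c=cam(n); P=cloud(c); np.savez(n+'.npz',P=P,f=c['frame'],d=c['depth']); print(n,np.round(c['origin'],3),c.get('raw'),np.round(c['rotation'],2).tolist(),c['fx'])
    m=c['depth']>0; z=P[...,2][m]; print(np.histogram(z,bins=np.arange(-.1,.3,.02)))
    save(n,None,cv2.resize(c['frame'],(768,576)))
E
```

```text
scene [ 0.163 -0.843  0.622] [-126.74561503    0.79995877  -32.20197379] [[0.85, -0.33, 0.42], [-0.53, -0.5, 0.68], [-0.01, -0.8, -0.6]] 382.7693289258074
(array([  830,   727,   284,   856, 40439, 31297,  7030,  8152,  7861,
        8539,  4456,  3885,  2155,  2105,  1985,  1310,   848,   751,
         778]), array([-1.00000000e-01, -8.00000000e-02, -6.00000000e-02, -4.00000000e-02,
       -2.00000000e-02,  1.38777878e-17,  2.00000000e-02,  4.00000000e-02,
        6.00000000e-02,  8.00000000e-02,  1.00000000e-01,  1.20000000e-01,
        1.40000000e-01,  1.60000000e-01,  1.80000000e-01,  2.00000000e-01,
        2.20000000e-01,  2.40000000e-01,  2.60000000e-01,  2.80000000e-01]))
side [0.215 0.393 0.521] [-1.17691260e+02 -1.46519864e-02 -1.53821142e+02] [[-0.9, -0.21, 0.39], [-0.44, 0.42, -0.79], [0.0, -0.89, -0.46]] 416.7957714222979
(array([  311,   303,   305,   483, 20221, 42091,  8321, 11237,  9641,
        8970,  5272,  6237,  3948,  3598,  2910,  1955,  1110,   881,
         809]), array([-1.00000000e-01, -8.00000000e-02, -6.00000000e-02, -4.00000000e-02,
       -2.00000000e-02,  1.38777878e-17,  2.00000000e-02,  4.00000000e-02,
        6.00000000e-02,  8.00000000e-02,  1.00000000e-01,  1.20000000e-01,
        1.40000000e-01,  1.60000000e-01,  1.80000000e-01,  2.00000000e-01,
        2.20000000e-01,  2.40000000e-01,  2.60000000e-01,  2.80000000e-01]))
```

View pics/scene.png

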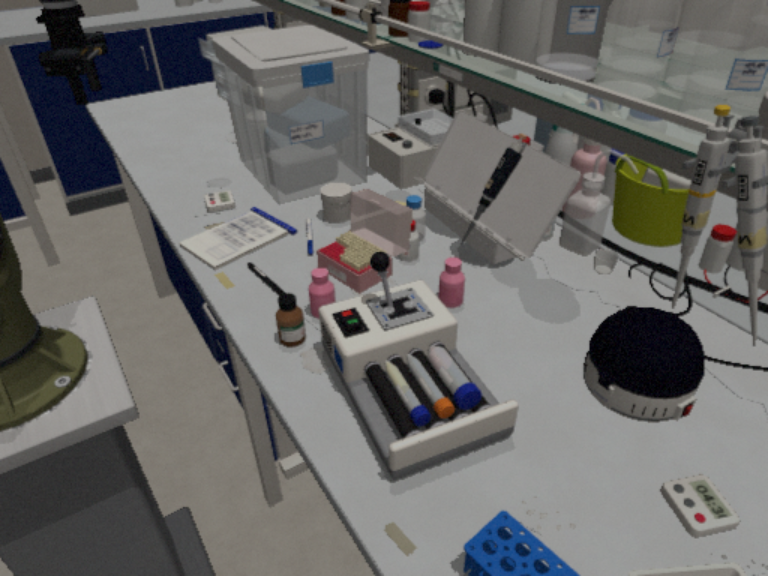

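View pics/side.png

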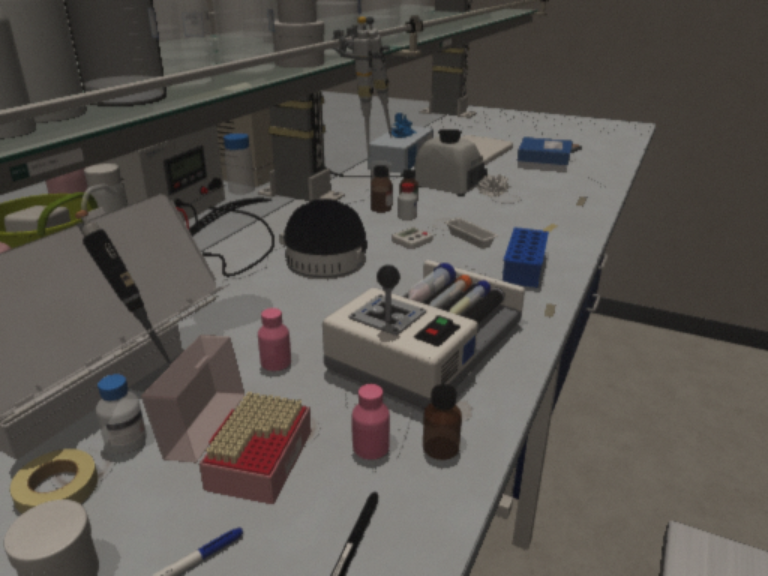

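```bash
python3 - <<'E'
from h import *
for n,k in(('scene',(380,262)),('side',(388,277))):
    D=np.load(n+'.npz');P=D['P'];f=D['f'].astype(int)
    u,v=[int(x/1.5) for x in k]
    print(n,'knob px',P[v,u])
    q=P[v-8:v+9,u-8:u+9].reshape(-1,3); fq=f[v-8:v+9,u-8:u+9].reshape(-1,3)
    q=q[(fq.max(1)<60)&(np.linalg.norm(q-P[v,u],axis=1)<.025)]
    from scipy.optimize import least_squares
    s=least_squares(lambda c:np.linalg.norm(q-c,axis=1)-.015,P[v,u]+[0,0,-.01],loss='soft_l1',f_scale=.002).x; print('sphere',s,len(q))
    c0=P[v,u]
    m=(abs(P[...,2]-.086)<.008)&(np.linalg.norm(P[...,:2]-c0[:2],axis=2)<.2)
    w=m&(f.min(2)>110)
    nn,l,st,_=cv2.connectedComponentsWithStats(w.astype(np.uint8)); i=1+np.argmax(st[1:,4]); w=l==i
    print('white z',np.median(P[w][:,2]),w.sum(),cv2.minAreaRect((P[w][:,:2]*1000).astype(np.float32)))
    g=m&(f[...,1]>f[...,0]+40)&(f[...,1]>f[...,2]+30); r=m&(f[...,0]>f[...,1]+60)&(f[...,0]>f[...,2]+60)
    for x,nm in((g,'green'),(r,'red')):
        if x.any(): print(nm,P[x].mean(0),x.sum(),np.argwhere(x).mean(0))
    # shelf: high points 
    F=P[(P[...,2]>.2)&(P[...,2]<.8)&(abs(P[...,1]-c0[1])<.3)]; print('high x pct',np.percentile(F[:,0],[0.5,1,5,20]) if len(F) else None)
    x0,x1,y0,y1=u-60,u+75,v-30,v+80
    save(n+'c',None,cv2.resize(D['f'][y0:y1,x0:x1],None,fx=5.5,fy=5.4,interpolation=cv2.INTER_CUBIC)); print('crop',x0,y0)
E
```

```text
scene knob px [ 0.51066492 -0.25774568  0.17063218]
sphere [ 0.51816404 -0.24551955  0.16103854] 137
white z 0.08570271908086152 2030 ((511.194091796875, -273.2388000488281), (121.67571258544922, 177.36996459960938), 81.4256591796875)
green [ 0.45333724 -0.26466818  0.09375226] 1 [213. 233.]
red [ 0.45917985 -0.24737166  0.09354587] 6 [208.  231.5]
high x pct [0.07545705 0.70130824 0.75444665 0.79985146]
crop 193 144
side knob px [ 0.51341286 -0.23261898  0.168644  ]
sphere [ 0.51896112 -0.24549832  0.16184714] 173
white z 0.08619288624591187 1479 ((512.7964477539062, -270.804931640625), (123.49797821044922, 177.40487670898438), 80.9386978149414)
red [ 0.53884579 -0.14319878  0.084852  ] 129 [244.74418605 226.63565891]
high x pct [0.75395921 0.75432358 0.75597265 0.80039976]
crop 198 154
```

View pics/scenec.png

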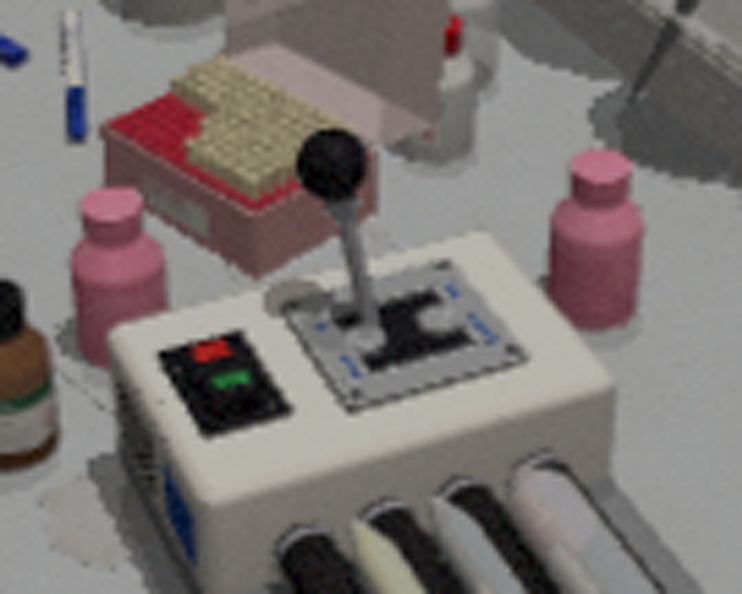

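```bash
cat >> h.py <<'E'
MY=-8.8; C=np.array([.512,-.272])
def m2w(x,y,z):
    return np.r_[C+R.from_euler('z',MY,degrees=True).as_matrix()[:2,:2]@(np.array([x,y-80])/1e3),z/1e3]
def w2m(p):
    return np.r_[R.from_euler('z',-MY,degrees=True).as_matrix()[:2,:2]@(np.array(p[:2])-C)*1e3+[0,80],p[2]*1e3]
def rel(p,yaw=None):
    o=get_obs(); r=R.from_euler('xyz',o['tool_rot'],degrees=True)
    s=r.inv().apply(np.array(p)-o['tool_pos'])/.3; out=list(np.round(s,3))
    if yaw is not None: out+=list(np.round((r.inv()*R.from_euler('xyz',[180,0,yaw],degrees=True)).as_rotvec()/np.pi,3))
    return out
E
python3 - <<'E'
from h import *
for n in('scene','side'):
    P=np.load(n+'.npz')['P'].reshape(-1,3)
    m=(P[:,0]>.2)&(P[:,0]<.68)&(P[:,1]>-.45)&(P[:,1]<.6)&(P[:,2]>.15)&(P[:,2]<.7)
    q=P[m]; h,xe,ye=np.histogram2d(q[:,0],q[:,1],bins=[np.arange(.2,.7,.1),np.arange(-.45,.61,.15)]); print(h.astype(int))
    m=(P[:,0]>.2)&(P[:,0]<.95)&(abs(P[:,1]+.28)<.1)&(P[:,2]>.25); q=P[m]; print(n,'shelf',q.min(0) if len(q) else 0)
c=cam('scene')
def hit(u,v,z):
    d=c['rotation']@np.array([(u-c['cx'])/c['fx'],(v-c['cy'])/c['fy'],1]); o=np.array(c['origin']); return o+d*(z-o[2])/d[2]
for nm,x,y,z in(('rock1',160,350,.09),('rock2',240,335,.09),('rock3',292,408,.09),('rock4',205,437,.09),('red',212,350,.094),('green',230,379,.096),('g1',283,310,.09),('g2',445,262,.09),('g3',527,356,.09),('g4',352,412,.09)):
    print(nm,np.round(w2m(hit(193+x/5.5,144+y/5.4,z)),1))
print(rel([.5,.2,.32],118),rel([.51,-.06,.32],100),rel(m2w(-70,80,300),81.2))
E
```

```text
[[   0    0    0    0    0    0 1428]
 [   0    0    0    0    0    0  142]
 [   0    0    0    0    0    0    0]
 [   0  145    0    0  733  785  458]]
scene shelf [ 0.75201944 -0.37993016  0.31493656]
[[  0   0   0   0   0 800   0]
 [  0   0   0   0   0   0   0]
 [  0   0   0   0   0   0   0]
 [  0 191   0   0   0   0   0]]
side shelf [ 0.75268278 -0.37995959  0.31567577]
rock1 [-74.7 106.4  90. ]
rock2 [-41.7 102.4  90. ]
rock3 [-39.8  50.3  90. ]
rock4 [-76.7  47.8  90. ]
red [-57.  93.  94.]
green [-57.8  70.2  96. ]
g1 [-19.4 110.9  90. ]
g2 [ 56.2 114.   90. ]
g3 [58.4 41.8 90. ]
g4 [-19.5  38.4  90. ]
[np.float64(-1.214), np.float64(-0.843), np.float64(-0.326), np.float64(-0.0), np.float64(0.0), np.float64(0.202)] [np.float64(-1.619), np.float64(-1.61), np.float64(-0.325), np.float64(-0.0), np.float64(0.0), np.float64(0.302)] [np.float64(-1.707), np.float64(-2.312), np.float64(-0.258), np.float64(-0.0), np.float64(0.0), np.float64(0.406)]
```

```bash
sed -i 's/C=np.array(\[.512,-.272\])/C=np.array([.5118,-.2735])/' h.py; python3 -c "
from h import *
print(rel([.33,.44,.28],140),rel([.38,.27,.29],125))"
```

```text
[np.float64(-0.356), np.float64(-0.367), np.float64(-0.193), np.float64(-0.0), np.float64(0.0), np.float64(0.08)] [np.float64(-0.752), np.float64(-0.806), np.float64(-0.226), np.float64(-0.0), np.float64(0.0), np.float64(0.163)]
```

servo_tool([
  [[-0.18, -0.18, -0.1, 0, 0, 0.04, 0], [-0.36, -0.37, -0.19, 0, 0, 0.08, 0], [-0.36, -0.37, -0.19, 0, 0, 0.08, 0], [-0.36, -0.37, -0.19, 0, 0, 0.08, 0], [-0.75, -0.8, -0.23, 0, 0, 0.16, 0], [-0.75, -0.8, -0.23, 0, 0, 0.16, 0], [-0.75, -0.8, -0.23, 0, 0, 0.16, 0], [-0.75, -0.8, -0.23, 0, 0, 0.16, 0], [-0.75, -0.8, -0.23, 0, 0, 0.16, 0], [-0.75, -0.8, -0.23, 0, 0, 0.16, 0]],
])

```text
time_s: 1.03
tool_pos: [0.382, 0.2688, 0.2924]
tool_rot: [179.9, -0.0, 125.2]
force: [-1.2, -0.0, -0.5]
grip_width: 0.0287
grasp_force: 0.0
```

```bash
python3 -c "
from h import *
print(rel([.44,.06,.29],103),rel([.46,-.15,.29],81.2),m2w(-45,90,260))"
```

```text
[np.float64(-0.68), np.float64(-0.243), np.float64(0.007), np.float64(0.001), np.float64(-0.0), np.float64(0.123)] [np.float64(-1.291), np.float64(-0.591), np.float64(0.007), np.float64(0.0), np.float64(-0.0), np.float64(0.244)] [ 0.46885958 -0.25673335  0.26      ]
```

servo_tool([
  [[-0.34, -0.1, 0, 0, 0, 0.06, 0], [-0.68, -0.24, 0, 0, 0, 0.123, 0], [-0.68, -0.24, 0, 0, 0, 0.123, 0], [-0.68, -0.24, 0, 0, 0, 0.123, 0], [-0.68, -0.24, 0, 0, 0, 0.123, 0], [-0.68, -0.24, 0, 0, 0, 0.123, 0], [-1, -0.48, 0, 0, 0, 0.244, 0], [-1, -0.48, 0, 0, 0, 0.244, 0], [-1, -0.48, 0, 0, 0, 0.244, 0], [-1, -0.48, 0, 0, 0, 0.244, 0]],
])

```text
time_s: 1.87
tool_pos: [0.4376, -0.0622, 0.292]
tool_rot: [179.9, 0.1, 80.8]
force: [0.2, -1.5, 0.2]
grip_width: 0.0002
grasp_force: 0.0
```

```bash
python3 -c "
from h import *
print(rel(m2w(-50,85,280),81.2))"
```

```text
[np.float64(-0.64), np.float64(0.19), np.float64(0.041), np.float64(0.0), np.float64(0.001), np.float64(-0.002)]
```

servo_tool([
  [[-0.13, 0.04, 0.04, 0, 0, 0, 0], [-0.26, 0.08, 0.04, 0, 0, 0, 0], [-0.38, 0.12, 0.04, 0, 0, -0.002, 0], [-0.5, 0.15, 0.04, 0, 0, -0.002, 0], [-0.6, 0.18, 0.04, 0, 0, -0.002, 0], [-0.64, 0.19, 0.04, 0, 0, -0.002, 0], [-0.64, 0.19, 0.04, 0, 0, -0.002, 0], [-0.64, 0.19, 0.04, 0, 0, -0.002, 0]],
])

```text
time_s: 2.53
tool_pos: [0.4669, -0.2525, 0.2791]
tool_rot: [-179.9, -0.0, 82.0]
force: [0.0, 1.0, -1.0]
grip_width: 0.0005
grasp_force: 0.0
```

```bash
python3 - <<'E'
from h import *
o=get_obs();print(o['tool_pos'],o['tool_rot'])
c=cam('wrist');P=cloud(c);np.savez('w1.npz',P=P,f=c['frame'],R=c['rotation'],o=c['origin'],k=[c['fx'],c['fy'],c['cx'],c['cy']])
save('w1',None,cv2.resize(c['frame'],(768,576)))
E
```

```text
[ 0.46688559 -0.25249583  0.27906696] [-1.79938362e+02 -1.70323792e-03  8.20373447e+01]
```

View pics/w1.png

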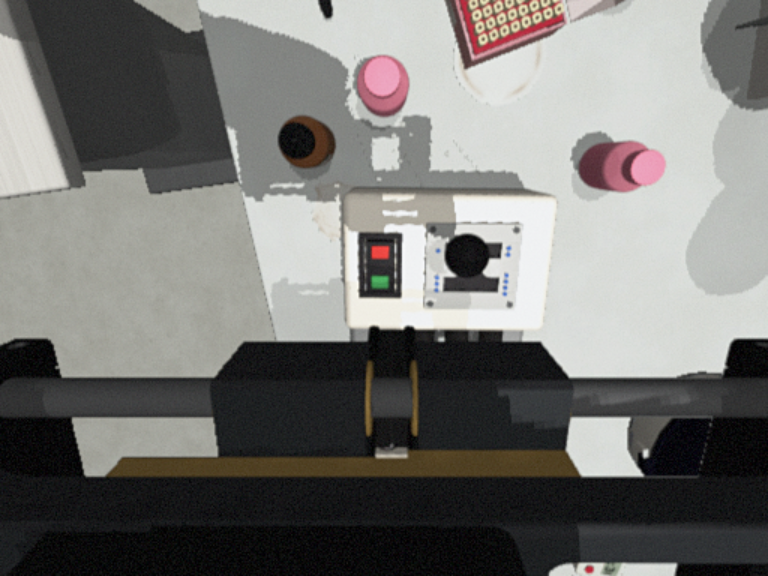

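```bash
python3 - <<'E'
from h import *
D=np.load('w1.npz');fx,fy,cx,cy=D['k']
def hit(u,v,z):
    d=D['R']@np.array([(u/1.5-cx)/fx,(v/1.5-cy)/fy,1]); o=D['o']; return o+d*(z-o[2])/d[2]
pts=dict(red=(380,252,.095),green=(380,282,.098),s1=(433,230,.09),s2=(517,230,.09),s3=(510,304,.09),s4=(429,304,.09),frTL=(359,234,.09),frBR=(401,297,.09),knob=(466,255,.165))
for n,p in pts.items():
    h=hit(*p); print(n,np.round(h,4),np.round(w2m(h),1))
P=D['P'];f=D['f'].astype(int)
v,u=170,311; print(P[v,u]); q=P[v-14:v+15,u-14:u+15].reshape(-1,3); q=q[q[:,2]>.15]
from scipy.optimize import least_squares
s=least_squares(lambda c:np.linalg.norm(q-c,axis=1)-.015,P[v,u]-[0,0,.015],loss='soft_l1',f_scale=.002).x; print('sphere',s,w2m(s))
w=(abs(P[...,2]-.086)<.005)&(f.min(2)>100)&(P[...,1]<-.15)
n,l,st,_=cv2.connectedComponentsWithStats(w.astype(np.uint8)); w=l==1+np.argmax(st[1:,4])
print(w.sum(),np.median(P[w][:,2]),cv2.minAreaRect((P[w][:,:2]*1000).astype(np.float32)))
E
```

```text
red [ 0.4566 -0.2493  0.095 ] [-58.3  95.5  95. ]
green [ 0.453 -0.274  0.098] [-58.   70.5  98. ]
s1 [ 0.5025 -0.238   0.09  ] [-14.6 113.6  90. ]
s2 [ 0.5714 -0.2477  0.09  ] [ 54.9 114.6  90. ]
s3 [ 0.5616 -0.3118  0.09  ] [55.1 49.8 90. ]
s4 [ 0.4918 -0.302   0.09  ] [-15.4  48.8  90. ]
frTL [ 0.4413 -0.2328  0.09  ] [-75.9 109.4  90. ]
frBR [ 0.4685 -0.2922  0.09  ] [-39.9  54.9  90. ]
knob [ 0.5167 -0.2445  0.165 ] [  0.4 109.4 165. ]
[ 0.5152357  -0.24151613  0.17715518]
sphere [ 0.51709445 -0.24508742  0.16183432] [  0.88540664 108.88809231 161.83432427]
8789 0.08637335713826744 ((511.24090576171875, -269.69256591796875), (120.37448120117188, 178.8999481201172), 81.255615234375)
```

```bash
sed -i 's/C=np.array(\[.5118,-.2735\])/C=np.array([.5118,-.272])/' h.py; python3 -c "
from h import *
print(w2m(get_obs()['tool_pos']))
print(rel(m2w(-42,107,279),81.2),rel(m2w(-42,107,145),81.2), rel(m2w(-20,107,145),81.2))"
```

```text
[-47.41116953  93.34041102 279.08505769]
[np.float64(0.045), np.float64(0.019), np.float64(0.0), np.float64(-0.0), np.float64(-0.0), np.float64(0.005)] [np.float64(0.045), np.float64(0.019), np.float64(0.447), np.float64(-0.0), np.float64(-0.0), np.float64(0.005)] [np.float64(0.044), np.float64(0.093), np.float64(0.447), np.float64(-0.0), np.float64(-0.0), np.float64(0.005)]
```

servo_tool([
  [[0.045, 0.019, 0, 0, 0, 0.005, 0], [0.045, 0.019, 0.12, 0, 0, 0.005, 0], [0.045, 0.019, 0.24, 0, 0, 0.005, 0], [0.045, 0.019, 0.35, 0, 0, 0.005, 0], [0.045, 0.019, 0.42, 0, 0, 0.005, 0], [0.045, 0.019, 0.447, 0, 0, 0.005, 0], [0.045, 0.019, 0.447, 0, 0, 0.005, 0], [0.045, 0.019, 0.447, 0, 0, 0.005, 0], [0.045, 0.019, 0.447, 0, 0, 0.005, 0]],
])

```text
time_s: 3.33
tool_pos: [0.475, -0.2411, 0.1472]
tool_rot: [179.8, -0.0, 81.2]
force: [0.1, -0.5, -0.1]
grip_width: 0.0006
grasp_force: 0.0
```

```bash
cat >> h.py <<'E'
def st():
    o=get_obs(); r=R.from_euler('z',-MY,degrees=True)
    print('t',round(o['time_s'],2),'mix',np.round(w2m(o['tool_pos']),1),'rot',np.round(o['tool_rot'],1),'F(mix)',np.round(r.apply(o['force']),1))
def knob():
    for n in('scene','side'):
        c=cam(n);P=cloud(c);f=c['frame'].astype(int)
        L=np.stack([(P[...,0]-C[0]),(P[...,1]-C[1])],-1)@R.from_euler('z',MY,degrees=True).as_matrix()[:2,:2]*1e3+[0,80]
        print(n,'dark pts'); yield c,P,f,L
E
python3 -c "
from h import *
st()"
```

```text
t 3.33 mix [-41.  104.9 147.2] rot [179.8  -0.   81.2] F(mix) [ 0.2 -0.5 -0.1]
```

servo_tool([
  [[0.007, 0.02, 0, 0, 0, 0, 0], [0.007, 0.03, 0, 0, 0, 0, 0], [0.007, 0.04, 0, 0, 0, 0, 0], [0.007, 0.05, 0, 0, 0, 0, 0], [0.007, 0.06, 0, 0, 0, 0, 0], [0.007, 0.07, 0, 0, 0, 0, 0], [0.007, 0.08, 0, 0, 0, 0, 0], [0.007, 0.08, 0, 0, 0, 0, 0]],
])

```text
time_s: 4.0
tool_pos: [0.4975, -0.2431, 0.1453]
tool_rot: [-179.9, 0.0, 81.1]
force: [-2.1, 1.0, 1.1]
grip_width: -0.0
grasp_force: 0.9
```

```bash
python3 - <<'E'
from h import *
st()
ims=[]
for n in('scene','side'):
    c=cam(n); 
    p=np.array(c['rotation']).T@(m2w(20,90,140)-np.array(c['origin'])); u=int(c['cx']+c['fx']*p[0]/p[2]); v=int(c['cy']+c['fy']*p[1]/p[2])
    ims.append(cv2.resize(c['frame'][v-50:v+50,u-45:u+45],(400,444),interpolation=cv2.INTER_CUBIC)); print(u,v)
save('p1',None,np.hstack(ims))
E
```

```text
t 4.0 mix [-18.6 106.4 145.3] rot [-179.9    0.    81.1] F(mix) [-2.2  0.6  1.1]
263 184
256 188
```

View pics/p1.png

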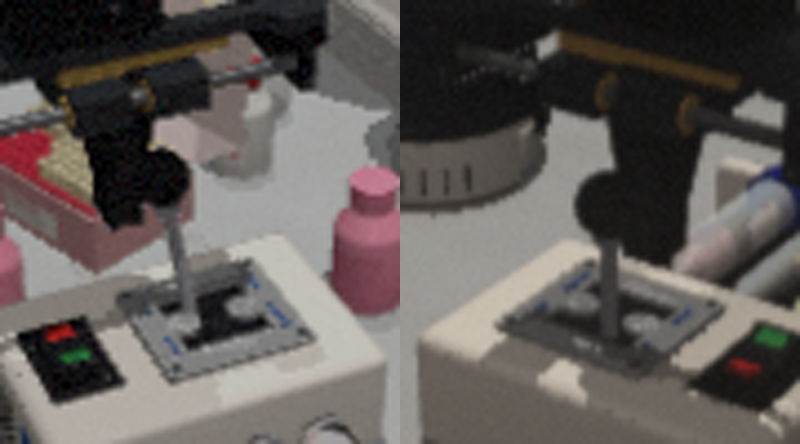

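```bash
cat >> h.py <<'E'
from scipy.optimize import least_squares
def ball(n,u,v):
    c=cam(n);P=cloud(c);u,v=int(round(u)),int(round(v))
    q=P[v-6:v+7,u-6:u+7].reshape(-1,3); q=q[np.linalg.norm(q-P[v,u],axis=1)<.013]
    d=np.array(c['rotation'])[:,2]
    s=least_squares(lambda x:np.linalg.norm(q-x,axis=1)-.015,P[v,u]+d*.015,loss='soft_l1',f_scale=.001).x
    return w2m(s)
def ray(n,u,v,z):
    c=cam(n);d=np.array(c['rotation'])@np.array([(u-c['cx'])/c['fx'],(v-c['cy'])/c['fy'],1]);o=np.array(c['origin']);return w2m(o+d*(z-o[2])/d[2])
E
python3 - <<'E'
from h import *
for n,u,v in(('side',257.1,184.2),('scene',254.7,174)): print(n,ball(n,u,v),ray(n,u,v,.162))
E
```

```text
side [1.42456386e-01 1.06623377e+02 1.63170161e+02] [  3.87170163 110.017938   162.        ]
scene [  4.35082758 106.64658665 161.59683524] [  4.91979937 104.45672003 162.        ]
```

servo_tool([
  [[0, 0.01, 0, 0, 0, 0, 0], [0, 0.02, 0, 0, 0, 0, 0], [0, 0.03, 0, 0, 0, 0, 0], [0, 0.04, 0, 0, 0, 0, 0], [0, 0.048, 0, 0, 0, 0, 0], [0, 0.055, 0, 0, 0, 0, 0], [0, 0.055, 0, 0, 0, 0, 0], [0, 0.055, 0, 0, 0, 0, 0]],
])

```text
time_s: 4.97
tool_pos: [0.5142, -0.2456, 0.1454]
tool_rot: [180.0, 0.0, 81.1]
force: [-1.2, 0.3, 0.4]
grip_width: 0.0002
grasp_force: 0.6
```

```bash
python3 - <<'E'
from h import *
st()
ims=[]
for n in('scene','side'):
    c=cam(n); 
    p=np.array(c['rotation']).T@(m2w(20,90,140)-np.array(c['origin'])); u=int(c['cx']+c['fx']*p[0]/p[2]); v=int(c['cy']+c['fy']*p[1]/p[2])
    ims.append(cv2.resize(c['frame'][v-50:v+50,u-45:u+45],(400,444),interpolation=cv2.INTER_CUBIC)); print(u,v)
save('p2',None,np.hstack(ims))
E
```

```text
t 4.97 mix [ -1.7 106.5 145.4] rot [180.    0.   81.1] F(mix) [-1.2  0.1  0.4]
263 184
256 188
```

View pics/p2.png

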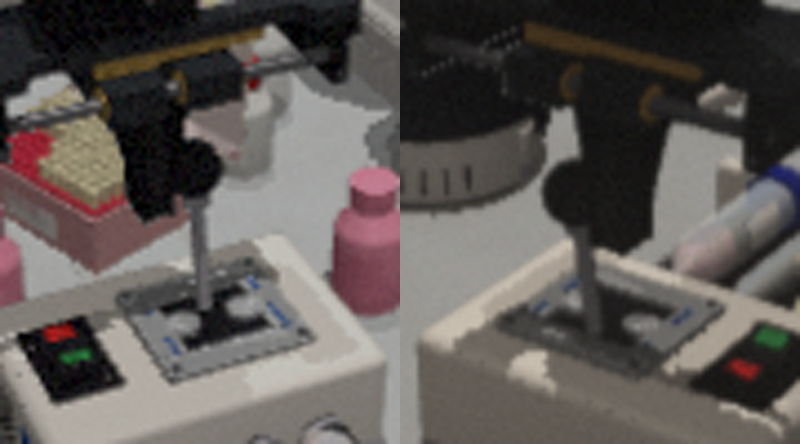

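```bash
python3 - <<'E'
from h import *
for n,u,v in(('side',249.7,181.2),('scene',261.4,172.3)): print(n,ball(n,u,v),ray(n,u,v,.162))
E
```

```text
side [ 18.4080437  106.51313262 163.84507524] [ 22.78080118 107.68773936 162.        ]
scene [ 19.74482358 106.97828298 162.49059336] [ 20.84968304 104.53577796 162.        ]
```

servo_tool([
  [[0, 0.008, 0, 0, 0, 0, 0], [0, 0.008, 0, 0, 0, 0, 0], [0, -0.03, 0, 0, 0, 0, 0], [0, -0.04, 0, 0, 0, 0, 0], [0.06, -0.04, 0, 0, 0, 0, 0], [0.12, -0.04, 0, 0, 0, 0, 0], [0.12, -0.04, 0, 0, 0, 0, 0], [0.12, 0.0, 0, 0, 0, 0, 0], [0.12, 0.05, 0, 0, 0, 0, 0], [0.12, 0.08, 0, 0, 0, 0, 0], [0.12, 0.08, 0, 0, 0, 0, 0], [0.12, 0.08, 0, 0, 0, 0, 0]],
])

```text
time_s: 6.27
tool_pos: [0.543, -0.2143, 0.1452]
tool_rot: [-180.0, 0.1, 81.1]
force: [0.3, -1.2, -1.2]
grip_width: 0.0004
grasp_force: 0.0
```

```bash
python3 - <<'E'
from h import *
st()
for n,u,v in(('side',249.7,181.2),('scene',261.4,172.3)): print(n,ball(n,u,v))
E
```

```text
t 6.27 mix [ 22.  141.8 145.2] rot [-1.80e+02  1.00e-01  8.11e+01] F(mix) [ 0.5 -1.1 -1.2]
side [ 23.99191071 107.53544409 162.86330308]
scene [ 23.30368591 106.87546732 162.25085512]
```

servo_tool([
  [[-0.02, 0.005, 0, 0, 0, 0, 0], [-0.03, 0.005, 0, 0, 0, 0, 0], [-0.04, 0.005, 0, 0, 0, 0, 0], [-0.05, 0.005, 0, 0, 0, 0, 0], [-0.06, 0.005, 0, 0, 0, 0, 0], [-0.07, 0.005, 0, 0, 0, 0, 0], [-0.08, 0.005, 0, 0, 0, 0, 0], [-0.09, 0.005, 0, 0, 0, 0, 0], [-0.1, 0.005, 0, 0, 0, 0, 0], [-0.11, 0.005, 0, 0, 0, 0, 0]],
])

```text
time_s: 7.2
tool_pos: [0.5396, -0.2468, 0.1455]
tool_rot: [180.0, -0.0, 81.1]
force: [0.6, 2.3, 1.4]
grip_width: 0.0005
grasp_force: 1.0
```

```bash
python3 - <<'E'
from h import *
st()
ims=[]
for n in('scene','side'):
    c=cam(n); 
    p=np.array(c['rotation']).T@(m2w(20,90,140)-np.array(c['origin'])); u=int(c['cx']+c['fx']*p[0]/p[2]); v=int(c['cy']+c['fy']*p[1]/p[2])
    ims.append(cv2.resize(c['frame'][v-50:v+50,u-45:u+45],(400,444),interpolation=cv2.INTER_CUBIC)); print(u,v)
save('p3',None,np.hstack(ims))
E
```

```text
t 7.2 mix [ 23.6 109.1 145.5] rot [180.   -0.   81.1] F(mix) [0.2 2.4 1.4]
263 184
256 188
```

View pics/p3.png

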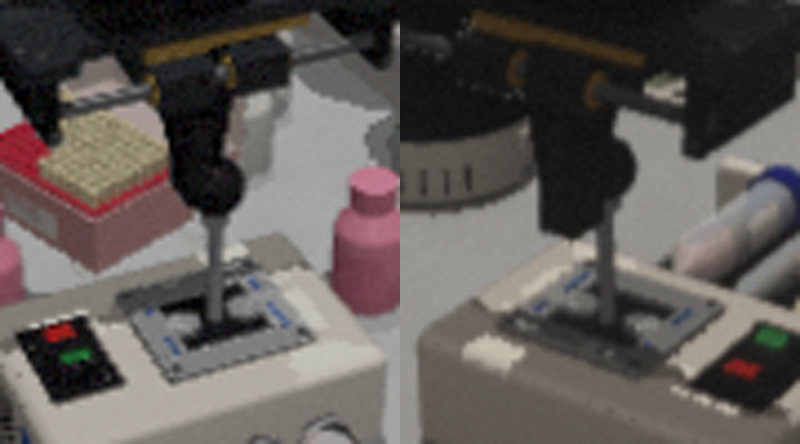

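```bash
python3 - <<'E'
from h import *
print(ball('scene',267,175.7),ray('scene',266.4,175.7,.164))
E
```

```text
[ 23.56809478  83.86565852 164.4325656 ] [ 24.04622377  85.134668   164.        ]
```

servo_tool([
  [[-0.01, 0, 0, 0, 0, 0, 0], [-0.02, 0, 0, 0, 0, 0, 0], [-0.03, 0, 0, 0, 0, 0, 0], [-0.04, 0, 0, 0, 0, 0, 0], [-0.05, 0, 0, 0, 0, 0, 0], [-0.06, 0, 0, 0, 0, 0, 0], [-0.07, 0, 0, 0, 0, 0, 0], [-0.08, 0, 0, 0, 0, 0, 0], [-0.09, 0, 0, 0, 0, 0, 0]],
])

```text
time_s: 8.15
tool_pos: [0.5353, -0.2735, 0.1454]
tool_rot: [-180.0, -0.0, 81.1]
force: [0.2, 2.4, 1.1]
grip_width: 0.0005
grasp_force: 0.9
```

```bash
python3 - <<'E'
from h import *
st()
print(ball('scene',272.5,181))
E
```

```text
t 8.15 mix [ 23.4  82.1 145.4] rot [-180.    -0.    81.1] F(mix) [-0.2  2.4  1.1]
[ 23.22973727  56.9816097  162.44640705]
```

servo_tool([
  [[-0.008, 0, 0, 0, 0, 0, 0], [-0.016, 0, 0, 0, 0, 0, 0], [-0.022, 0, 0, 0, 0, 0, 0], [-0.022, 0, 0, 0, 0, 0, 0]],
])

```text
time_s: 8.53
tool_pos: [0.534, -0.28, 0.1451]
tool_rot: [-180.0, 0.0, 81.1]
force: [0.7, 1.9, -1.0]
grip_width: 0.0
grasp_force: 0.7
```

```bash
python3 - <<'E'
from h import *
st()
print(ball('scene',273.5,182.5))
E
```

```text
t 8.53 mix [ 23.2  75.5 145.1] rot [-180.     0.    81.1] F(mix) [ 0.4  2.  -1. ]
[ 23.52772067  50.28636561 161.59009626]
```

servo_tool([
  [[0.03, 0, 0, 0, 0, 0, 0], [0.03, -0.06, 0, 0, 0, 0, 0], [0.03, -0.12, 0, 0, 0, 0, 0], [0.03, -0.12, 0, 0, 0, 0, 0], [-0.03, -0.12, 0, 0, 0, 0, 0], [-0.085, -0.12, 0, 0, 0, 0, 0], [-0.085, -0.12, 0, 0, 0, 0, 0], [-0.085, -0.1, 0, 0, 0, 0, 0], [-0.085, -0.08, 0, 0, 0, 0, 0], [-0.085, -0.07, 0, 0, 0, 0, 0], [-0.085, -0.06, 0, 0, 0, 0, 0], [-0.085, -0.05, 0, 0, 0, 0, 0]],
])

```text
time_s: 9.58
tool_pos: [0.516, -0.3016, 0.1452]
tool_rot: [-179.9, -0.0, 81.2]
force: [-1.8, 0.5, 0.6]
grip_width: 0.0004
grasp_force: 1.0
```

```bash
python3 - <<'E'
from h import *
st()
print(ball('scene',275.5,182))
E
```

```text
t 9.58 mix [  8.6  51.4 145.2] rot [-179.9   -0.    81.2] F(mix) [-1.8  0.3  0.6]
[ 21.7430996   52.9367966  169.40512502]
```

servo_tool([
  [[0, 0.01, 0, 0, 0, 0, 0], [0, 0.02, 0, 0, 0, 0, 0], [0, 0.03, 0, 0, 0, 0, 0], [0, 0.04, 0, 0, 0, 0, 0], [0, 0.05, 0, 0, 0, 0, 0], [0, 0.06, 0, 0, 0, 0, 0], [0, 0.07, 0, 0, 0, 0, 0]],
])

```text
time_s: 10.22
tool_pos: [0.5363, -0.3061, 0.1452]
tool_rot: [-180.0, 0.0, 81.1]
force: [-1.8, 0.2, -1.1]
grip_width: 0.0004
grasp_force: 1.1
```

```bash
python3 - <<'E'
from h import *
st()
ims=[]
for n in('scene','side'):
    c=cam(n); 
    p=np.array(c['rotation']).T@(m2w(20,90,140)-np.array(c['origin'])); u=int(c['cx']+c['fx']*p[0]/p[2]); v=int(c['cy']+c['fy']*p[1]/p[2])
    ims.append(cv2.resize(c['frame'][v-50:v+50,u-45:u+45],(400,444),interpolation=cv2.INTER_CUBIC)); print(u,v)
save('p4',None,np.hstack(ims))
E
```

```text
t 10.22 mix [ 29.4  50.  145.2] rot [-180.     0.    81.1] F(mix) [-1.8 -0.1 -1.1]
263 184
256 188
```

View pics/p4.png

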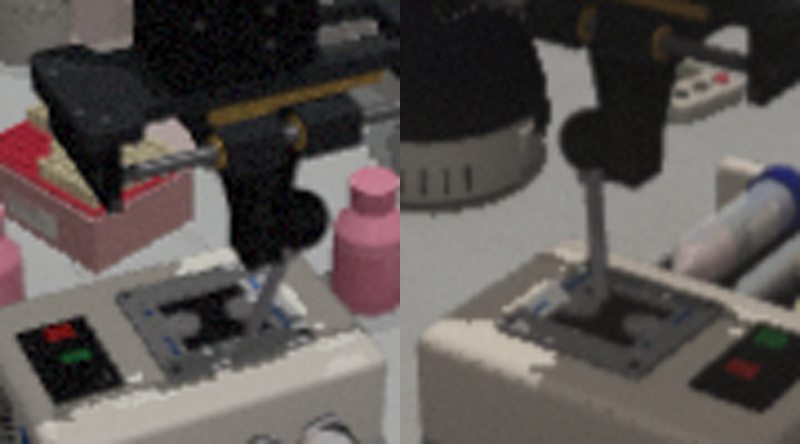

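servo_tool([
  [[0, 0.005, 0, 0, 0, 0, 0], [0, 0.01, 0, 0, 0, 0, 0], [0, 0.014, 0, 0, 0, 0, 0], [0, 0.014, 0, 0, 0, 0, 0]],
])

```text
time_s: 10.65
tool_pos: [0.5405, -0.3068, 0.1454]
tool_rot: [180.0, 0.0, 81.1]
force: [-2.5, 0.1, -2.3]
grip_width: 0.0006
grasp_force: 1.0
```

```bash
python3 - <<'E'
from h import *
st()
print(ball('scene',285,180), ball('scene',287,179))
E
```

```text
t 10.65 mix [ 33.7  50.1 145.4] rot [180.    0.   81.1] F(mix) [-2.5 -0.3 -2.3]
[ 44.01820825  53.5512124  167.93130746] [ 55.899238    51.4064671  157.60563168]
```

Ball at about 56; nudge until the force shows the end stop.

servo_tool([
  [[0, 0.004, 0, 0, 0, 0, 0], [0, 0.004, 0, 0, 0, 0, 0], [0, 0.004, 0, 0, 0, 0, 0]],
])

```text
time_s: 11.0
tool_pos: [0.5414, -0.3069, 0.1455]
tool_rot: [-180.0, 0.0, 81.1]
force: [-2.7, 0.5, -0.8]
grip_width: 0.0005
grasp_force: 1.4
```

servo_tool([
  [[0, 0.004, 0, 0, 0, 0, 0], [0, 0.004, 0, 0, 0, 0, 0], [0, 0.004, 0, 0, 0, 0, 0]],
])

```text
time_s: 11.25
tool_pos: [0.5423, -0.3069, 0.1453]
tool_rot: [-179.9, -0.0, 81.1]
force: [-4.5, -0.1, -1.4]
grip_width: 0.0005
grasp_force: 2.3
```

servo_tool([
  [[0, 0.003, 0, 0, 0, 0, 0], [0, 0.003, 0, 0, 0, 0, 0]],
])

```text
time_s: 11.42
tool_pos: [0.5429, -0.307, 0.1452]
tool_rot: [-179.9, -0.0, 81.1]
force: [-6.0, 0.8, -0.6]
grip_width: 0.0003
grasp_force: 2.9
```

servo_tool([
  [[0, -0.05, 0, 0, 0, 0, 0], [0, -0.15, 0, 0, 0, 0, 0], [0, -0.25, -0.05, 0, 0, 0, 0], [0, -0.32, -0.18, 0, 0, 0, 0], [0.05, -0.32, -0.3, 0, 0, 0, 0], [0.05, -0.32, -0.42, 0, 0, 0, 0], [0.05, -0.32, -0.42, 0, 0, 0, 0], [0.05, -0.32, -0.42, 0, 0, 0, 0]],
])

```text
time_s: 12.08
tool_pos: [0.4541, -0.2779, 0.2748]
tool_rot: [179.5, -0.0, 81.1]
force: [-0.9, -0.7, -0.3]
grip_width: 0.0001
grasp_force: 0.0
```

```bash
python3 - <<'E'
from h import *
st()
c=cam('wrist');P=cloud(c);np.savez('w2.npz',P=P,f=c['frame'],R=c['rotation'],o=c['origin'],k=[c['fx'],c['fy'],c['cx'],c['cy']])
save('w2',None,cv2.resize(c['frame'][90:234,160:416],(800,450),interpolation=cv2.INTER_CUBIC))
print(ball('scene',287,179))
E
```

```text
t 12.08 mix [-56.1  65.4 274.8] rot [179.5  -0.   81.1] F(mix) [-0.8 -0.8 -0.3]
[ 56.89703387  51.46013605 157.05398987]
```

View pics/w2.png

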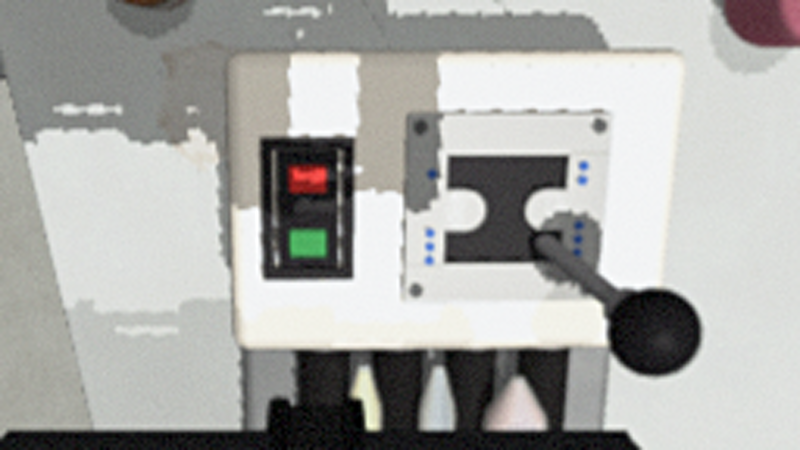

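servo_tool([
  [[0, 0, 0, 0, 0, 0.04, 0], [0, 0, 0, 0, 0, 0.08, 0], [0, 0, 0, 0, 0, 0.12, 0], [0, 0, 0, 0, 0, 0.16, 0], [0, 0, 0, 0, 0, 0.2, 0], [0, 0, 0, 0, 0, 0.24, 0], [0, 0, 0, 0, 0, 0.28, 0], [0, 0, 0, 0, 0, 0.32, 0], [0, 0, 0, 0, 0, 0.36, 0], [0, 0, 0, 0, 0, 0.4, 0], [0, 0, 0, 0, 0, 0.44, 0], [0, 0, 0, 0, 0, 0.48, 0]],
])

```text
time_s: 13.18
tool_pos: [0.451, -0.2771, 0.2698]
tool_rot: [-180.0, 0.1, -5.2]
force: [-0.0, -0.5, -0.1]
grip_width: 0.0005
grasp_force: 0.0
```

servo_tool([
  [[0, 0, 0, 0, 0, 0.02, 0], [0, 0, 0, 0, 0, 0.02, 0], [0, 0, 0, 0, 0, 0.02, 0]],
])

```text
time_s: 13.43
tool_pos: [0.451, -0.2771, 0.2703]
tool_rot: [180.0, 0.1, -8.4]
force: [0.1, -0.2, 0.8]
grip_width: 0.0001
grasp_force: 0.0
```

```bash
python3 -c "
from h import *
st(); print(rel(m2w(-58,63.5,110),-8.8))"
```

```text
t 13.43 mix [-59.3  65.6 270.3] rot [ 1.8e+02  1.0e-01 -8.4e+00] F(mix) [ 0.1 -0.2  0.8]
[np.float64(0.005), np.float64(0.007), np.float64(0.534), np.float64(0.0), np.float64(0.001), np.float64(0.002)]
```

servo_tool([
  [[0.005, 0.007, 0.1, 0, 0, 0, 0], [0.005, 0.007, 0.22, 0, 0, 0, 0], [0.005, 0.007, 0.34, 0, 0, 0, 0], [0.005, 0.007, 0.44, 0, 0, 0, 0], [0.005, 0.007, 0.5, 0, 0, 0, 0], [0.005, 0.007, 0.53, 0, 0, 0, 0], [0.005, 0.007, 0.54, 0, 0, 0, 0], [0.005, 0.007, 0.54, 0, 0, 0, 0]],
])

```text
time_s: 14.1
tool_pos: [0.4523, -0.2798, 0.1093]
tool_rot: [180.0, 0.0, -8.4]
force: [-0.5, -0.7, -0.9]
grip_width: 0.0006
grasp_force: 0.0
```

servo_tool([
  [[0, 0, 0.01, 0, 0, 0, 0], [0, 0, 0.02, 0, 0, 0, 0], [0, 0, 0.03, 0, 0, 0, 0], [0, 0, 0.038, 0, 0, 0, 0], [0, 0, 0.038, 0, 0, 0, 0]],
])

```text
time_s: 14.52
tool_pos: [0.4528, -0.2803, 0.0984]
tool_rot: [180.0, -0.1, -8.5]
force: [0.4, -1.0, 1.0]
grip_width: 0.0003
grasp_force: 0.6
```

servo_tool([
  [[0, 0, 0.005, 0, 0, 0, 0], [0, 0, 0.01, 0, 0, 0, 0], [0, 0, 0.014, 0, 0, 0, 0], [0, 0, 0.018, 0, 0, 0, 0], [0, 0, 0.018, 0, 0, 0, 0]],
])

```text
time_s: 14.93
tool_pos: [0.4527, -0.2801, 0.0947]
tool_rot: [-179.9, -0.0, -8.5]
force: [-4.1, 1.6, 17.6]
grip_width: 0.0006
grasp_force: 8.9
```

servo_tool([
  [[0, 0, -0.05, 0, 0, 0, 0], [0, 0, -0.17, 0, 0, 0, 0], [0, 0, -0.3, 0, 0, 0, 0], [-0.1, 0, -0.42, 0, 0, 0, 0], [-0.1, 0, -0.54, 0, 0, 0, 0], [-0.1, 0, -0.54, 0, 0, 0, 0], [-0.1, 0, -0.54, 0, 0, 0, 0]],
])

```text
time_s: 15.52
tool_pos: [0.4237, -0.275, 0.2566]
tool_rot: [-179.9, -0.3, -8.4]
force: [-0.2, 0.3, -0.8]
grip_width: 0.0009
grasp_force: 0.0
```

```bash
python3 - <<'E'
from h import *
st()
ims=[]
for n in('scene','side'):
    c=cam(n); P=cloud(c)
    p=np.array(c['rotation']).T@(m2w(-20,80,110)-np.array(c['origin'])); u=int(c['cx']+c['fx']*p[0]/p[2]); v=int(c['cy']+c['fy']*p[1]/p[2])
    ims.append(cv2.resize(c['frame'][v-50:v+50,u-45:u+45],(400,444),interpolation=cv2.INTER_CUBIC))
    f=c['frame'].astype(int); a=P[v-50:v+60,u-60:u+60].reshape(-1,3); L=np.array([w2m(x) for x in a])
    for y in(64,96):
        m=(abs(L[:,0]+58)<8)&(abs(L[:,1]-y)<4)&(abs(L[:,2]-95)<12); print(n,y,m.sum(),np.median(L[m,2]))
save('p5',None,np.hstack(ims)); print(ball('scene',287,179))
E
```

```text
t 15.52 mix [-86.6  63.5 256.6] rot [-179.9   -0.3   -8.4] F(mix) [-0.3  0.3 -0.8]
scene 64 19 94.13443255135357
scene 96 16 99.2345393732887
side 64 14 95.12768556880289
side 96 30 87.61381335435308
[ 56.89259718  51.50372933 156.93654488]
```

View pics/p5.png

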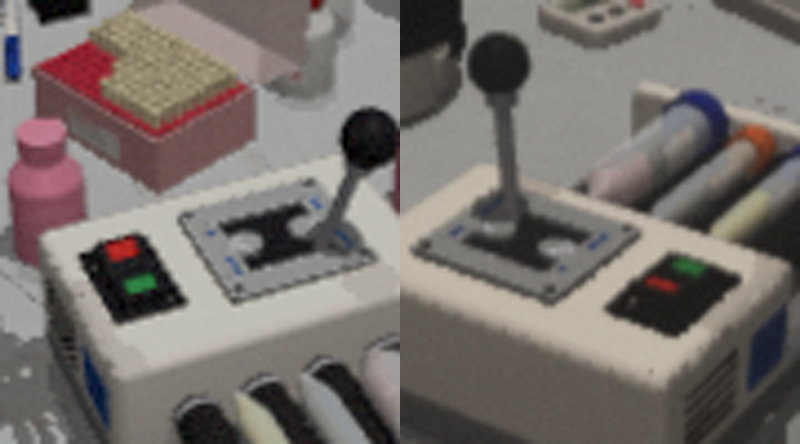

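```bash
python3 -c "
from cell import env
print(env.sign_off())"
```

```text
the job is handed in; nothing more can be done
None
```

The lever is at the end of the fourth-gear slot, pushed there without entering third, and the rocker's green half was then pressed fully down. The job was handed in at about 15.5 s, with the arm clear and the tubes and brown bottle untouched.

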